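Drive the seated plug out of a pipe-roller housing

ROBOT

A 6-joint arm with a two-finger parallel gripper is mounted at the origin on the work surface. World frame = base frame: x ahead of the robot, y to its left, z up, the work surface at z = 0. Lengths are in m, angles in rad, forces in N, time in s.
With the tool pointing down it reaches from about 0.375 to 0.975 m from the base axis. Payload 3.8 kg.
Tool frame: the origin (TCP) lies midway between the tips of the shut fingers; the grasp point (between the pads) lies 19 mm behind it; x points along the fingers, z is the direction in which the jaws open and shut, and the axes are right-handed (so a half turn about x gives the same grasp; the last joint's range is limited). The gripper opens to 85 mm and grips with 20 to 120 N. Pads are 22 mm wide; open, the fingers measure 114 mm over their backs; the gripper's body (76 mm by 85 mm) begins 54 mm behind the grasp point. The pads swing forward as they close: fully open they stand 13 mm farther back than shut.
Start: joints at [-1.139, 0.264, 1.604, -0, 1.274, -0.037], TCP at [0.305, -0.602, 0.231] pointing down, gripper open.
Joint ranges: [-2.63, 2.63], [-0.94, 2.18], [0.31, 2.57], [-1.31, 4.45], [0, 2.66], [-2.55, 2.55]. Speed limits (rad/s): [2.57, 2.57, 3.14, 3.14, 3.14, 3.14].

INTERFACE

Orientations are given as a rotation vector (axis times angle).
In Python, from workcell import * gives the robot as it stands. The module is installed in compiled form; this text tells all that it offers.
- The arm moves only by the tool carry_out, never from a script. Its arguments are lists of equal length, an entry for each row: "offset": the shift along the tool's x, y, z in cm, a list of three; "delta_rot": the turn, a rotation vector about the tool's x, y, z in degrees, a list of three. A call has exactly 5 rows; each row shifts and turns the commanded pose from where the row before left it, along the tool's axes as they then stand; what a row does not reach is not made up. A row lasts 1/12 s, in which the tool goes at most 41.7 mm and 7.16 degrees, less where a joint would pass 70% of its speed; a pose out of reach is approached as far as the arm can. A call is refused whole if a number of a shift passes 4.17 or a number of a turn 7.16, either way. A call with a gripper value outside its range is refused whole. "fingers" is the opening, from -1 (shut) to 1 (fully open), set as the call begins (left out, the last holds). The fingers move at their own pace and stop on an object; "newtons" is the grip in N (left out, the last holds). Time passes only in rows, so rows that do not move let the fingers close, or fill a call up. It gives the time, the measured TCP pose, the force and the opening at its end, in the units of the state.
- read_state(): the state, without advancing time (a new reading comes with each control period).
- read_camera(name): name is "scene" or "top" or "wrist"; returns (picture, depth): 480x640x3 uint8, red, green, blue; 480x640 float32, m along the optical axis (not along the pixel's ray), 0 where there is no reading.
- get_calibration(name): a dict with "fx", "fy", "cx", "cy" (pixels), "distortion" ([k1, k2, p1, p2, k3] as OpenCV has them; the pictures are not rectified), "R" (3x3) and "t" (3): a world point X has camera coordinates R X + t; the wrist camera has in their place "mount" (4x4, takes a point from camera to tool coordinates, whose origin is the TCP and whose axes are the tool frame's). Camera axes: x right, y down, z forward; pixel columns grow to the right and rows downward; lengths in m; the calibration is good to about 2 mm. A picture is of the moment at which its call begins: read the wrist's pose just before it. get_calibration takes no time and is no camera call.
- finish_job(): hands the job in, once; it reports no verdict.
The state is a dict: "time": time; "q": joint angles; "joint_vel": joint speeds; "joint_torque": joint torques, N m; "tool_pos": TCP position; "tcp_rot": TCP orientation; "wrist_force": force on the tool from outside, world axes, zero at the start; "torque": the same for the moment, N m; "width": opening from 0.0 (shut) to 1.0 (fully open).
Only numpy, scipy, OpenCV 4.12 (cv2) and the standard library are available. Lean on these libraries where they do the work, as an engineer would, in place of code of your own. Each camera call takes 0.05 s, during which the arm holds its last target. There are 200 camera calls.

TASK

Take the long ejector rod, the one with the plain straight handle, out of the rack and push it down through the bore of the metal housing so that it drives the brass plug out of the bottom into the tray below. Keep hold of the rod until its collar rests on top of the housing, then let go and leave it standing there. Leave the short drift with the mushroom handle in its place in the rack.

Things in the scene. Friction and masses are not known exactly. Their poses are not given: they have to be found in the camera images.
- rod_grip (a point): Ejector rod, 0.3 kg, upright in one hole of an open grey rack, collar on the rack's top (95 mm above the table). From the top: straight round wooden handle 30 mm across, 60 mm long; steel collar 54 mm across, 6 mm thick; steel shaft 20 mm across, 64 mm long. This point: handle centre on the axis, 36 mm above the collar's underside, 100 mm above the tip. z runs up the rod.
- bore_mouth (a point): Centre of the bore's upper mouth, in the flat top of the fixed square aluminium housing (110 x 110 mm, top 130 mm above the table). The bore is 33 mm across with a 3 mm chamfer, vertical, 55 mm long, open below. Under it, between four corner posts, is a steel tray 136 x 136 mm, rim 18 mm high. z up, x and y along the housing's sides.
- plug_center (a point): Centre of the solid brass plug, 30 mm across, 24 mm tall, 0.14 kg. It starts seated in the bore on four spring balls, its top face 26 mm below the mouth; about 10 N downward snaps it past the balls, and it falls free once its top is 57 mm or more below the mouth. z up along its axis at the start.
- stub_grip (a point): Short drift, not to be used: in the rack's other hole, 110 mm from the rod (the line between them is the rack's length). Same collar and shaft diameter, but the shaft is only 25 mm long and the wooden handle mushroom-shaped, 44 mm wide, 40 mm tall. This point: on its axis half-way up the handle, 26 mm above the collar's underside. z up.

How it is judged:
On the way, in this order (a step that is already met when the one before it is completed fails the run):
1. the held ejector rod's shaft is in the bore from above while the plug is still seated (horizontal distance between rod_grip and bore_mouth below 0.015 m and angle between rod_grip's own z axis and vertical below 0.2 rad and z of rod_grip in the frame of bore_mouth below 0.097 m and z of plug_center in the frame of bore_mouth above -0.043 m and contact force between the fingers and rod above 1 N), for 0.05 s.
2. the rod, still held, is down with its collar on the housing and the plug has left the bore (z of rod_grip in the frame of bore_mouth below 0.041 m and horizontal distance between rod_grip and bore_mouth below 0.015 m and contact force between the fingers and rod above 1 N and z of plug_center in the frame of bore_mouth below -0.08 m), for 0.1 s.
At the end, for the whole second after the job is handed in: Rod upright (7 degrees) in the bore, collar on the housing top (5 mm), axis within 15 mm of the bore's; plug at rest in the tray, its centre 95 mm or more below the mouth and within 85 mm of the bore axis; short drift within 20 mm of its start; rod and plug still (z of rod_grip in the frame of bore_mouth between 0.031 and 0.041 m and horizontal distance between rod_grip and bore_mouth below 0.015 m and angle between rod_grip's own z axis and vertical below 0.12 rad and z of plug_center in the frame of bore_mouth below -0.095 m and horizontal distance between plug_center and bore_mouth below 0.085 m and linear speed of plug below 0.03 m/s and linear speed of rod below 0.02 m/s and distance of stub_grip from where it was at the start of the episode below 0.02 m); the robot touches nothing.
It fails at once if the short drift is taken or knocked out of its place (moved more than 20 mm) (distance of stub_grip from where it was at the start of the episode above 0.02 m).
It also fails if it takes over 43 s, if anything falls off the work surface, if the arm or the gripper's body presses on something with over 40 N, if the wrist force passes 120 N, or if a joint passes its speed limit or range.

## Working session

There is one attempt and no reset: what is moved stays moved. The work goes in short steps, Python scripts to look and compute and a tool call to move; the robot and the scene stay as the last step left them, time stands still between calls to the robot, and variables do not carry over. Pictures are saved under pics/ and viewed, about 8 in all and at most 12, crops included, and the job is handed in when it is done.

Besides the shell and the picture viewer there is one more tool, called after "Call:" by a JSON object that holds its "name" and its "arguments", one argument or row to a line. carry_out: Moves the arm, as the interface text tells. Its arguments: {"type":"object","properties":{"offset":{"type":"array"},"delta_rot":{"type":"array"},"fingers":{"type":"number"},"newtons":{"type":"number"}},"required":["offset","delta_rot"]}

```bash
mkdir -p pics
cat > h.py <<'E'
from workcell import *
import numpy as np, cv2
from scipy.spatial.transform import Rotation as Ro
def pts(name):
    s=read_state(); im,d=read_camera(name); c=get_calibration(name)
    K=np.array([[c['fx'],0,c['cx']],[0,c['fy'],c['cy']],[0,0,1.]])
    u,v=np.meshgrid(np.arange(640.),np.arange(480.))
    n=cv2.undistortPoints(np.stack([u.ravel(),v.ravel()],1)[:,None],K,np.array(c['distortion'])).reshape(480,640,2)
    P=np.dstack([n*d[...,None],d])
    if 'mount' in c:
        M=np.array(c['mount']); P=P@M[:3,:3].T+M[:3,3]
        P=P@Ro.from_rotvec(s['tcp_rot']).as_matrix().T+s['tool_pos']
    else: P=(P-np.array(c['t']))@np.array(c['R'])
    P[d==0]=np.nan
    return s,im,P
E
python3 - <<'E'
from h import *
a=[]
for n in('scene','top'):
    s,im,P=pts(n); a.append(im); np.save(n+'.npy',P); cv2.imwrite(n+'.png',im[...,::-1])
cv2.imwrite('pics/1.png',cv2.resize(np.vstack(a),(600,900))[:,:,::-1]) if 0 else [cv2.imwrite(f'pics/{i}.png',x[...,::-1]) for i,x in enumerate(a)]
print(s); print(Ro.from_rotvec(s['tcp_rot']).as_matrix().round(3))
E
```

```text
{'time': 0.05, 'q': array([-1.13888338e+00,  2.64787122e-01,  1.60537237e+00, -1.47092115e-05,
        1.27369972e+00, -3.69144947e-02]), 'joint_vel': array([ 0.00024964, -0.0008094 , -0.00052097,  0.00033239, -0.00026688,
       -0.00018348]), 'joint_torque': array([ 1.70425821e-03, -5.17024076e+01, -3.68842614e+01,  8.65824131e-05,
        7.09653483e-03, -7.96555526e-06]), 'tool_pos': array([ 0.30467146, -0.60150987,  0.22994002]), 'tcp_rot': array([ 0.85857158,  1.3971749 , -0.85653163]), 'wrist_force': array([-1.00980756,  0.13515061, -0.25983501]), 'torque': array([0.01945961, 0.0160047 , 0.03308154]), 'width': 0.9983771160069126}
[[-0.001  0.892  0.452]
 [ 0.002  0.452 -0.892]
 [-1.     0.    -0.002]]
```

View pics/1.png

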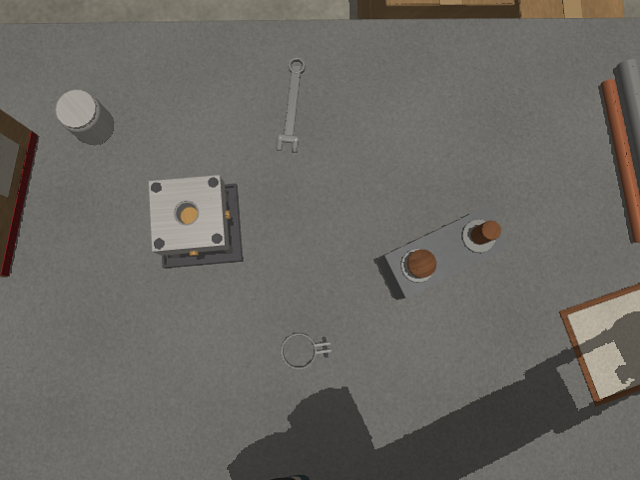

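View pics/0.png

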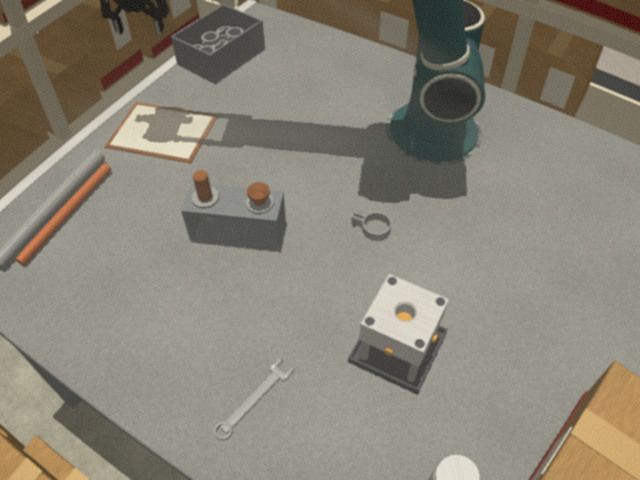

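The top view shows the housing with its bore at about (187,213), the rod's handle top at (490,230) and the mushroom drift at (422,263). The scene view agrees, with the rod at (203,185) and the bore at (404,312).

Run:
```python
from h import *
for n in('top','scene'):
    P=np.load(n+'.npy'); im=cv2.imread(n+'.png'); X,Y,Z=P[...,0],P[...,1],P[...,2]
    def comp(m,k):
        N,l,st,c=cv2.connectedComponentsWithStats(m.astype(np.uint8))
        for i in range(1,N):
            if st[i,4]>k:
                q=P[l==i]; r=cv2.minAreaRect((q[:,:2]*1000).astype(np.float32))
                print('  ',c[i].round(1),st[i,4],'med',np.median(q,0).round(4),'rect',np.round(r[0],1),np.round(r[1],1),round(r[2],1))
    w=(X>.2)&(X<1)&(abs(Y)<.6)
    print(n,'z.155-.166 handle top');comp(w&(Z>.150)&(Z<.175),20)
    print('housing top');comp(w&(Z>.125)&(Z<.135),200)
    print('stub top');comp(w&(Z>.136)&(Z<.149),30)
    print('collars');comp(w&(Z>.096)&(Z<.106),40)
    print('rack top');comp(w&(Z>.088)&(Z<.098),100)
```

```text
top z.155-.166 handle top
   [489.6 230.4] 343 med [ 0.5192 -0.2589  0.1607] rect [ 519.2 -260.4] [30.  28.6] 89.2
housing top
   [186.3 213.3] 4779 med [0.5588 0.1978 0.1303] rect [560.  197.8] [110.9 111.1] 4.0
stub top
   [480.  234.5] 59 med [ 0.5144 -0.2477  0.1423] rect [ 516.6 -253.4] [29.8 15. ] 23.9
   [422. 263.] 416 med [ 0.4741 -0.1592  0.139 ] rect [ 474.  -160.6] [34.7 37. ] 74.6
collars
   [  4.9 140.2] 172 med [0.6899 0.4973 0.1013] rect [690.3 497.4] [ 4.9 83.6] 83.6
   [188.1 214.2] 244 med [0.5626 0.2002 0.1037] rect [562.3 200.5] [26.7 30.2] 29.6
   [473.8 237.5] 528 med [ 0.5129 -0.2498  0.1009] rect [ 517.1 -256.8] [59.6 51.3] 24.8
   [410.9 269.9] 327 med [ 0.464  -0.1466  0.1006] rect [ 469.8 -157. ] [59.3 44.8] 32.7
rack top
   [ 75.3 108.2] 1091 med [0.7465 0.3907 0.0907] rect [746.7 391.2] [63.9 64.4] 3.0
   [  6.  149.3] 232 med [0.6775 0.4989 0.0928] rect [675.2 499.4] [  5.5 115.6] 82.7
   [445.  252.1] 3497 med [ 0.4953 -0.2086  0.095 ] rect [ 497.2 -210.5] [ 75.3 191.7] 24.3
scene z.155-.166 handle top
   [200.6 176.8] 185 med [ 0.5236 -0.2566  0.1592]
[... 1417 characters left out ...]
3 470.7] 294 med [0.6611 0.5674 0.148 ] rect [658.7 569.1] [30.4 65.3] 27.0
collars
   [205.6 199. ] 300 med [ 0.5306 -0.2509  0.0999] rect [ 522.2 -257. ] [57.  54.8] 42.1
   [260.  205.1] 305 med [ 0.4855 -0.1505  0.0996] rect [ 479.2 -157.4] [50.3 55.3] 40.4
   [404.5 314.8] 146 med [0.5535 0.1964 0.1027] rect [553.1 196.4] [26.8 21.4] 77.6
   [390.9 346. ] 192 med [0.6161 0.2056 0.1006] rect [615.8 202.6] [  5.  108.3] 5.1
rack top
   [233.1 204.3] 1975 med [ 0.5043 -0.2088  0.0937] rect [ 499.  -210.3] [ 81.8 193.4] 23.9
   [389.9 348.4] 210 med [0.6164 0.2038 0.0925] rect [618.6 202.1] [  9.5 109.8] 4.9
   [456.1 468.6] 694 med [0.7386 0.3839 0.0895] rect [736.6 384. ] [39.2 64.5] 30.3
```

Call:
{"name": "carry_out", "arguments": {
  "offset": [
    [0,3.47,-2.08],
    [0,3.47,-2.08],
    [0,3.47,-2.08],
    [0,3.47,-2.08],
    [0,3.47,-2.08]
  ],
  "delta_rot": [
    [0,0,0],
    [0,0,0],
    [0,0,0],
    [0,0,0],
    [0,0,0]
  ],
  "fingers": 1,
  "newtons": 80
}}

```text
time: 0.52
tool_pos: [0.413, -0.4292, 0.2306]
tcp_rot: [0.858, 1.396, -0.858]
wrist_force: [0.7, -1.0, -0.2]
width: 1.001
```

Call:
{"name": "carry_out", "arguments": {
  "offset": [
    [0,3.47,-2.08],
    [0,3.47,-2.08],
    [0,3.47,-2.08],
    [0,3.47,-2.08],
    [0,3.47,-2.08]
  ],
  "delta_rot": [
    [0,0,0],
    [0,0,0],
    [0,0,0],
    [0,0,0],
    [0,0,0]
  ]
}}

```text
time: 0.93
tool_pos: [0.5209, -0.2578, 0.2309]
tcp_rot: [0.858, 1.396, -0.858]
wrist_force: [0.6, -0.9, -0.1]
width: 0.999
```

```bash
cat > go.py <<'E'
from h import *
import sys
s=read_state(); R=Ro.from_rotvec(s['tcp_rot']).as_matrix()
t=np.array(list(map(float,sys.argv[1:4])))
print(s['time'],s['tool_pos'].round(4),'vel',abs(s['joint_vel']).max().round(3),'F',s['wrist_force'].round(1),'w',round(s['width'],3)); print('cm',((t-s['tool_pos'])@R*100).round(2)); print(R.round(3))
E
python3 - <<'E'
from h import *
s,im,P=pts('wrist'); cv2.imwrite('pics/w.png',im[...,::-1])
X,Y,Z=P[...,0],P[...,1],P[...,2]
m=(Z>.152)&(Z<.17)&(np.hypot(X-.52,Y+.259)<.04); q=P[m]
print(m.sum(),cv2.minAreaRect((q[:,:2]*1000).astype(np.float32)),q.mean(0))
E
python3 go.py .520 -.259 .114
```

```text
1997 ((520.21337890625, -260.9328918457031), (28.93507194519043, 29.103412628173828), 24.24427032470703) [ 0.52132047 -0.26032997  0.16090636]
0.9833 [ 0.5246 -0.2514  0.2309] vel 0.154 F [2.9 3.5 0.4] w 0.999
cm [11.68 -0.81  0.51]
[[ 0.003  0.891  0.455]
 [ 0.006  0.455 -0.891]
 [-1.     0.005 -0.004]]
```

View pics/w.png

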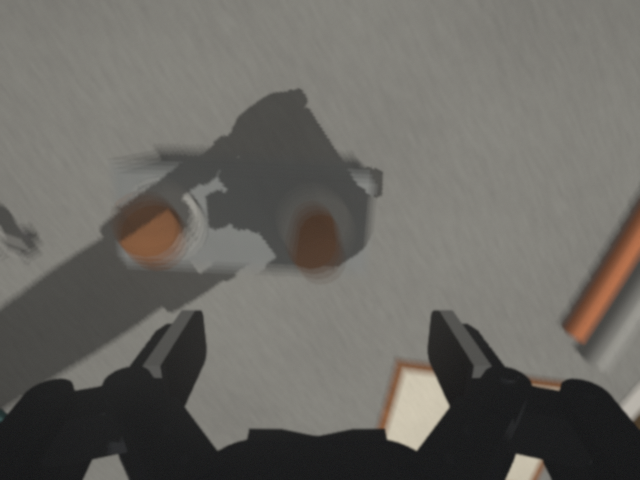

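The wrist view is motion-blurred. It shows the rod handle near (317,240), between the open fingers, and the mushroom drift at (150,232). The arm is still settling, so I'll let it come to rest.

Call:
{"name": "carry_out", "arguments": {
  "offset": [
    [0,0,0],
    [0,0,0],
    [0,0,0],
    [0,0,0],
    [0,0,0]
  ],
  "delta_rot": [
    [0,0,0],
    [0,0,0],
    [0,0,0],
    [0,0,0],
    [0,0,0]
  ]
}}

```text
time: 1.4
tool_pos: [0.5198, -0.2612, 0.2312]
tcp_rot: [0.859, 1.395, -0.859]
wrist_force: [0.2, 0.2, -0.7]
width: 1.0
```

```bash
python3 - <<'E'
from h import *
s,im,P=pts('wrist')
X,Y,Z=P[...,0],P[...,1],P[...,2]
m=(Z>.152)&(Z<.17)&(np.hypot(X-.52,Y+.259)<.04); q=P[m]
print(m.sum(),cv2.minAreaRect((q[:,:2]*1000).astype(np.float32)),q.mean(0))
E
python3 go.py .520 -.259 .114
```

```text
2011 ((520.2223510742188, -261.0552062988281), (29.131759643554688, 29.196260452270508), 2.165083408355713) [ 0.52127623 -0.26037751  0.16090116]
1.45 [ 0.5199 -0.2611  0.2312] vel 0.004 F [ 0.2 -0.3 -0.9] w 0.998
cm [11.72  0.11 -0.18]
[[-0.     0.893  0.45 ]
 [-0.     0.45  -0.893]
 [-1.    -0.    -0.   ]]
```

Call:
{"name": "carry_out", "arguments": {
  "offset": [
    [2.3,0.1,-0.1],
    [2.4,0,0],
    [2.5,0,0],
    [2.5,0,0],
    [2.0,0,0]
  ],
  "delta_rot": [
    [0,0,0],
    [0,0,0],
    [0,0,0],
    [0,0,0],
    [0,0,0]
  ]
}}

```text
time: 1.87
tool_pos: [0.5198, -0.2591, 0.1124]
tcp_rot: [0.859, 1.396, -0.859]
wrist_force: [-0.3, 0.2, -0.3]
width: 1.0
```

Call:
{"name": "carry_out", "arguments": {
  "offset": [
    [0,0,0],
    [0,0,0],
    [0,0,0],
    [0,0,0],
    [0,0,0]
  ],
  "delta_rot": [
    [0,0,0],
    [0,0,0],
    [0,0,0],
    [0,0,0],
    [0,0,0]
  ]
}}

```text
time: 2.28
tool_pos: [0.5223, -0.2594, 0.1164]
tcp_rot: [0.857, 1.391, -0.857]
wrist_force: [-0.4, 0.3, 0.3]
width: 1.0
```

Call:
{"name": "carry_out", "arguments": {
  "offset": [
    [0,0,0],
    [0,0,0],
    [0,0,0],
    [0,0,0],
    [0,0,0]
  ],
  "delta_rot": [
    [0,0,0],
    [0,0,0],
    [0,0,0],
    [0,0,0],
    [0,0,0]
  ],
  "fingers": -1,
  "newtons": 80
}}

```text
time: 2.7
tool_pos: [0.5214, -0.2588, 0.1149]
tcp_rot: [0.857, 1.394, -0.857]
wrist_force: [1.5, -1.2, -2.1]
width: 0.334
```

Call:
{"name": "carry_out", "arguments": {
  "offset": [
    [0,0,0],
    [0,0,0],
    [0,0,0],
    [0,0,0],
    [0,0,0]
  ],
  "delta_rot": [
    [0,0,0],
    [0,0,0],
    [0,0,0],
    [0,0,0],
    [0,0,0]
  ]
}}

```text
time: 3.12
tool_pos: [0.5214, -0.2588, 0.1148]
tcp_rot: [0.857, 1.394, -0.857]
wrist_force: [-0.1, -1.2, 3.5]
width: 0.333
```

Closing stopped at an opening of about 28 mm, which fits a grip on the 30 mm handle. Next I lift 14 cm.

Call:
{"name": "carry_out", "arguments": {
  "offset": [
    [-2,0,0],
    [-3,0,0],
    [-3,0,0],
    [-3,0,0],
    [-3,0,0]
  ],
  "delta_rot": [
    [0,0,0],
    [0,0,0],
    [0,0,0],
    [0,0,0],
    [0,0,0]
  ]
}}

```text
time: 3.53
tool_pos: [0.5196, -0.2576, 0.2533]
tcp_rot: [0.858, 1.4, -0.858]
wrist_force: [0.5, -0.4, -3.4]
width: 0.334
```

Call:
{"name": "carry_out", "arguments": {
  "offset": [
    [0,0,0],
    [0,0,0],
    [0,0,0],
    [0,0,0],
    [0,0,0]
  ],
  "delta_rot": [
    [0,0,0],
    [0,0,0],
    [0,0,0],
    [0,0,0],
    [0,0,0]
  ]
}}

```text
time: 3.95
tool_pos: [0.5195, -0.2576, 0.2511]
tcp_rot: [0.858, 1.401, -0.858]
wrist_force: [-0.8, 0.4, -3.6]
width: 0.329
```

```bash
python3 go.py .5605 .198 .254
```

```text
3.95 [ 0.5195 -0.2576  0.2511] vel 0.012 F [-0.8  0.4 -3.6] w 0.329
cm [ -0.19  24.24 -38.8 ]
[[-0.005  0.892  0.452]
 [ 0.003  0.452 -0.892]
 [-1.    -0.003 -0.004]]
```

The wrist force of about -3.5 N shows the rod is held. Next I move it over the bore.

Call:
{"name": "carry_out", "arguments": {
  "offset": [
    [0,1,-1.5],
    [0,1.6,-2.6],
    [0,1.8,-2.9],
    [0,1.8,-2.9],
    [0,1.8,-2.9]
  ],
  "delta_rot": [
    [0,0,0],
    [0,0,0],
    [0,0,0],
    [0,0,0],
    [0,0,0]
  ]
}}

```text
time: 4.37
tool_pos: [0.5335, -0.1067, 0.2524]
tcp_rot: [0.858, 1.398, -0.859]
wrist_force: [1.2, 0.8, -3.1]
width: 0.327
```

Call:
{"name": "carry_out", "arguments": {
  "offset": [
    [0,1.8,-2.9],
    [0,1.8,-2.9],
    [0,1.8,-2.9],
    [0,1.8,-2.9],
    [0,1.8,-2.9]
  ],
  "delta_rot": [
    [0,0,0],
    [0,0,0],
    [0,0,0],
    [0,0,0],
    [0,0,0]
  ]
}}

```text
time: 4.78
tool_pos: [0.5483, 0.0635, 0.2526]
tcp_rot: [0.856, 1.397, -0.859]
wrist_force: [0.4, -0.8, -2.8]
width: 0.335
```

Call:
{"name": "carry_out", "arguments": {
  "offset": [
    [0,1.8,-2.9],
    [0,1.6,-2.5],
    [0,1.1,-1.8],
    [0,0.8,-1.2],
    [0,0.5,-1.0]
  ],
  "delta_rot": [
    [0,0,0],
    [0,0,0],
    [0,0,0],
    [0,0,0],
    [0,0,0]
  ]
}}

```text
time: 5.2
tool_pos: [0.558, 0.1732, 0.2527]
tcp_rot: [0.855, 1.397, -0.858]
wrist_force: [0.6, 0.1, -2.3]
width: 0.331
```

Call:
{"name": "carry_out", "arguments": {
  "offset": [
    [0,0,0],
    [0,0,0],
    [0,0,0],
    [0,0,0],
    [0,0,0]
  ],
  "delta_rot": [
    [0,0,0],
    [0,0,0],
    [0,0,0],
    [0,0,0],
    [0,0,0]
  ]
}}

```text
time: 5.62
tool_pos: [0.5587, 0.1707, 0.2544]
tcp_rot: [0.858, 1.395, -0.859]
wrist_force: [-0.1, 0.2, -4.2]
width: 0.333
```

```bash
python3 go.py .5605 .198 .254
python3 - <<'E'
from h import *
a=[]
for n,r in(('scene',(150,450,300,500)),('top',(110,310,90,290)),('wrist',(0,480,0,640))):
    s,im,P=pts(n); np.save(n+'2.npy',P); cv2.imwrite(n+'2.png',im[...,::-1])
    a.append(cv2.resize(im[r[0]:r[1],r[2]:r[3]],(266,400) if n!='wrist' else (268,400)))
    X,Y,Z=P[...,0],P[...,1],P[...,2]
    near=np.hypot(X-.56,Y-.198)<.06
    for lo,hi in((.14,.155),(.155,.17),(.17,.185),(.185,.21),(.21,.225),(.225,.235),(.235,.28)):
        m=near&(Z>lo)&(Z<hi)
        if m.sum()>15:
            q=P[m]; print(n,lo,m.sum(),np.round(np.r_[q.min(0),q.max(0),np.median(q,0)],4))
cv2.imwrite('pics/3.png',np.hstack(a)[...,::-1])
E
```

```text
5.6167 [0.5587 0.1707 0.2544] vel 0.003 F [-0.1  0.2 -4.2] w 0.333
cm [ 0.04  1.39 -2.35]
[[ 0.     0.893  0.45 ]
 [-0.     0.45  -0.893]
 [-1.    -0.     0.   ]]
scene 0.17 65 [0.5541 0.1601 0.1702 0.5693 0.1797 0.1848 0.5669 0.1724 0.1784]
scene 0.185 93 [0.5561 0.1616 0.1851 0.5698 0.1797 0.209  0.5671 0.1731 0.1954]
scene 0.225 21 [0.5648 0.1528 0.2331 0.5853 0.1946 0.2349 0.5817 0.1784 0.2343]
scene 0.235 837 [0.5429 0.1446 0.2352 0.5859 0.1994 0.2799 0.5717 0.1766 0.2478]
top 0.235 301 [0.5364 0.1421 0.2354 0.5704 0.1581 0.28   0.5541 0.1499 0.2415]
wrist 0.17 110 [0.5584 0.1658 0.1723 0.5669 0.1792 0.1835 0.5652 0.1744 0.1776]
wrist 0.235 8721 [0.544  0.1458 0.2351 0.5837 0.1991 0.28   0.5702 0.1775 0.2524]
```

View pics/3.png

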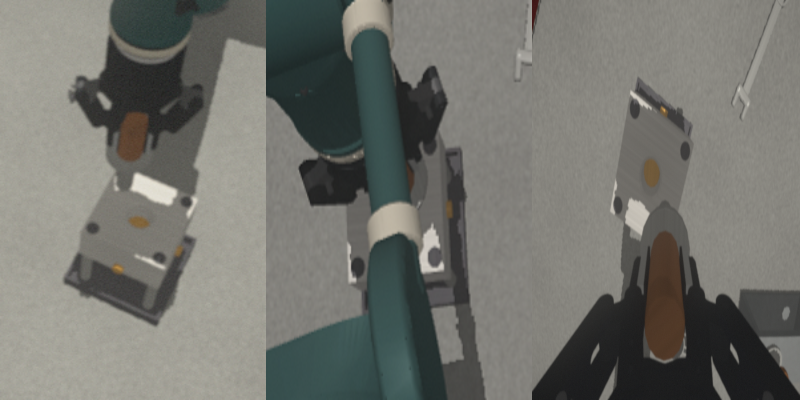

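The rod is upright in the grip. Its shaft is at about (122,180) in the left panel, and the bore is at (138,222) there and at (652,172) in the wrist panel. The tip clears the housing. The move ended 27 mm short. I'll fit the shaft axis from the depth points and then correct.

Run:
```python
from h import *
from scipy.optimize import least_squares
P=np.load('scene2.npy'); X,Y,Z=P[...,0],P[...,1],P[...,2]
near=np.hypot(X-.559,Y-.171)<.04
for nm,r,lo,hi in(('shaft',.010,.172,.225),('handle',.015,.25,.295)):
    im=cv2.imread('scene2.png').astype(int); red=im[...,2]-im[...,0]>25
    m=near&(Z>lo)&(Z<hi)&(red if nm=='handle' else np.ones_like(near))
    if nm=='shaft': m&=np.hypot(X-.559,Y-.171)<.02
    q=P[m]
    f=lambda p:np.hypot(q[:,0]-p[0],q[:,1]-p[1])-r
    s=least_squares(f,[.558,.17],loss='soft_l1',f_scale=.001); print(nm,m.sum(),s.x.round(4),np.std(s.fun).round(4))
P=np.load('wrist2.npy'); im=cv2.imread('wrist2.png').astype(int)
m=(P[...,2]>.123)&(P[...,2]<.137)&(abs(P[...,1]-.2)<.1); q=P[m][:,:2]*1000
print('housing',cv2.minAreaRect(q.astype(np.float32)))
b=(im[...,2]-im[...,0]>40)&(P[...,2]<.115)&(P[...,2]>.09)&(np.hypot(P[...,0]-.56,P[...,1]-.198)<.04)
print('plug',b.sum(),np.mean(P[b],0),P[b].min(0),P[b].max(0))
```

```text
shaft 153 [0.5584 0.1696] 0.0008
handle 342 [0.5581 0.1694] 0.0008
housing ((559.3137817382812, 198.30165100097656), (110.81291961669922, 110.49412536621094), 3.838629961013794)
plug 903 [0.55869009 0.19801697 0.10403494] [0.54568354 0.18426151 0.10199614] [0.57104709 0.21213879 0.1063746 ]
```

Call:
{"name": "carry_out", "arguments": {
  "offset": [
    [0,0.4,-0.7],
    [0,0.5,-0.9],
    [0,0.5,-0.9],
    [0,0,0],
    [0,0,0]
  ],
  "delta_rot": [
    [0,0,0],
    [0,0,0],
    [0,0,0],
    [0,0,0],
    [0,0,0]
  ]
}}

```text
time: 6.18
tool_pos: [0.5597, 0.2017, 0.2542]
tcp_rot: [0.856, 1.396, -0.856]
wrist_force: [-1.1, -0.2, -3.1]
width: 0.33
```

Call:
{"name": "carry_out", "arguments": {
  "offset": [
    [0,0,0],
    [0,0,0],
    [0,0,0],
    [0,0,0],
    [0,0,0]
  ],
  "delta_rot": [
    [0,0,0],
    [0,0,0],
    [0,0,0],
    [0,0,0],
    [0,0,0]
  ]
}}

```text
time: 6.6
tool_pos: [0.5598, 0.2003, 0.2543]
tcp_rot: [0.858, 1.395, -0.858]
wrist_force: [0.3, -0.2, -3.1]
width: 0.332
```

```bash
python3 go.py .5605 .199 .254
python3 - <<'E'
from h import *
from scipy.optimize import least_squares
s,im,P=pts('scene'); X,Y,Z=P[...,0],P[...,1],P[...,2]
t=s['tool_pos']
m=(np.hypot(X-t[0],Y-t[1])<.02)&(Z>.168)&(Z<.228); q=P[m]
f=lambda p:np.hypot(q[:,0]-p[0],q[:,1]-p[1])-.01
r=least_squares(f,t[:2],loss='soft_l1',f_scale=.001); print('shaft',m.sum(),r.x.round(4),q[:,2].min())
E
```

```text
6.6 [0.5598 0.2003 0.2543] vel 0.001 F [ 0.3 -0.2 -3.1] w 0.332
cm [0.03 0.01 0.15]
[[ 0.     0.892  0.452]
 [-0.     0.452 -0.892]
 [-1.    -0.     0.   ]]
shaft 153 [0.5586 0.1987] 0.16914458909280844
```

The axis is within about 2 mm of the bore's. I'll lower the tip into the bore and stop above the plug.

Call:
{"name": "carry_out", "arguments": {
  "offset": [
    [0.8,0.05,0],
    [1.2,0.05,0.05],
    [1.2,0,0],
    [1.1,0,0],
    [0.9,0,0]
  ],
  "delta_rot": [
    [0,0,0],
    [0,0,0],
    [0,0,0],
    [0,0,0],
    [0,0,0]
  ]
}}

```text
time: 7.07
tool_pos: [0.5597, 0.2002, 0.1995]
tcp_rot: [0.856, 1.397, -0.86]
wrist_force: [-0.7, -0.4, -3.0]
width: 0.329
```

Call:
{"name": "carry_out", "arguments": {
  "offset": [
    [0,0,0],
    [0,0,0],
    [0,0,0],
    [0,0,0],
    [0,0,0]
  ],
  "delta_rot": [
    [0,0,0],
    [0,0,0],
    [0,0,0],
    [0,0,0],
    [0,0,0]
  ]
}}

```text
time: 7.48
tool_pos: [0.5615, 0.2008, 0.2033]
tcp_rot: [0.858, 1.394, -0.856]
wrist_force: [0.6, 0.3, -3.2]
width: 0.334
```

Call:
{"name": "carry_out", "arguments": {
  "offset": [
    [0.8,0,0],
    [0.8,0,0],
    [0.8,0,0],
    [0.8,0,0],
    [0.8,0,0]
  ],
  "delta_rot": [
    [0,0,0],
    [0,0,0],
    [0,0,0],
    [0,0,0],
    [0,0,0]
  ]
}}

```text
time: 7.9
tool_pos: [0.5609, 0.2003, 0.1613]
tcp_rot: [0.857, 1.395, -0.858]
wrist_force: [0.4, 0.9, -4.3]
width: 0.335
```

Call:
{"name": "carry_out", "arguments": {
  "offset": [
    [0.3,0,0],
    [0.2,0,0],
    [0.2,0,0],
    [0.2,0,0],
    [0.2,0,0]
  ],
  "delta_rot": [
    [0,0,0],
    [0,0,0],
    [0,0,0],
    [0,0,0],
    [0,0,0]
  ]
}}

```text
time: 8.32
tool_pos: [0.5609, 0.2006, 0.1511]
tcp_rot: [0.857, 1.395, -0.857]
wrist_force: [-0.3, -1.0, -3.3]
width: 0.335
```

```bash
python3 go.py .5605 .199 .151
python3 - <<'E'
from h import *
s,im,P=pts('scene'); cv2.imwrite('pics/4.png',cv2.resize(im[240:410,320:480],(640,680))[:600,:,::-1])
E
```

```text
8.3167 [0.5609 0.2006 0.1511] vel 0.044 F [-0.3 -1.  -3.3] w 0.335
cm [ 0.01 -0.11  0.13]
[[-0.     0.892  0.452]
 [ 0.     0.452 -0.892]
 [-1.    -0.    -0.   ]]
```

View pics/4.png

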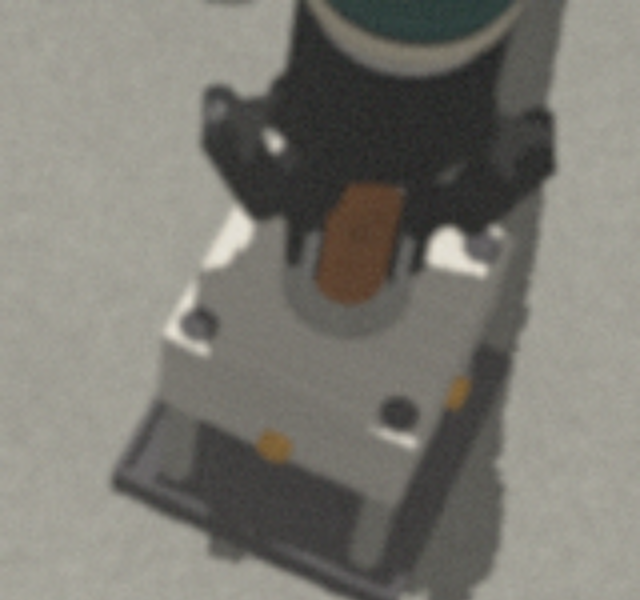

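The collar is almost on the housing top, around (345,300). The plug can't be seen in this view. I'll go on gently until there is contact.

Call:
{"name": "carry_out", "arguments": {
  "offset": [
    [0.1,0,0],
    [0.1,0,0],
    [0.1,0,0],
    [0,0,0],
    [0,0,0]
  ],
  "delta_rot": [
    [0,0,0],
    [0,0,0],
    [0,0,0],
    [0,0,0],
    [0,0,0]
  ]
}}

```text
time: 8.78
tool_pos: [0.5611, 0.2006, 0.1499]
tcp_rot: [0.858, 1.395, -0.857]
wrist_force: [-3.7, -0.3, 6.4]
width: 0.333
```

Call:
{"name": "carry_out", "arguments": {
  "offset": [
    [0.1,0,0],
    [0,0,0],
    [0,0,0],
    [0,0,0],
    [0,0,0]
  ],
  "delta_rot": [
    [0,0,0],
    [0,0,0],
    [0,0,0],
    [0,0,0],
    [0,0,0]
  ]
}}

```text
time: 9.2
tool_pos: [0.5611, 0.2006, 0.1498]
tcp_rot: [0.858, 1.395, -0.857]
wrist_force: [-5.2, -1.2, 10.0]
width: 0.33
```

```bash
python3 go.py .5605 .199 .151
python3 - <<'E'
from h import *
for n in('scene','wrist'):
    s,im,P=pts(n); X,Y,Z=P[...,0],P[...,1],P[...,2]; r=np.hypot(X-.5605,Y-.199)
    i=im.astype(int); br=(i[...,0]-i[...,2]>40)&(r<.12)
    c=(r<.026)&(r>.018)&(Z>.12)&(Z<.145)&~br
    h=(r>.035)&(r<.055)&(abs(Z-.13)<.008)
    print(n,'collar',c.sum(),np.median(Z[c]),'housing',h.sum(),np.median(Z[h]))
    m=br&(Z<.075); print('plug px',m.sum(),np.nanmedian(P[m],0) if m.any() else '')
E
```

```text
9.2 [0.5611 0.2006 0.1498] vel 0.001 F [-5.2 -1.2 10. ] w 0.33
cm [-0.12 -0.12  0.12]
[[ 0.001  0.892  0.452]
 [ 0.     0.452 -0.892]
 [-1.     0.001  0.   ]]
scene collar 190 0.13520776319799604 housing 1286 0.12894642820500501
plug px 0 
wrist collar 2785 0.13629167682367463 housing 17274 0.13048819304160464
plug px 0
```

The collar top sits 6 mm above the housing top in both views, so it is seated. The tip is then 64 mm below the mouth, past the 57 mm where the plug falls free. I'll ease off the load, open the fingers and go up.

Call:
{"name": "carry_out", "arguments": {
  "offset": [
    [-0.2,0,0],
    [0,0,0],
    [0,0,0],
    [0,0,0],
    [0,0,0]
  ],
  "delta_rot": [
    [0,0,0],
    [0,0,0],
    [0,0,0],
    [0,0,0],
    [0,0,0]
  ]
}}

```text
time: 9.72
tool_pos: [0.5616, 0.2008, 0.1498]
tcp_rot: [0.858, 1.394, -0.856]
wrist_force: [0.2, -0.3, 3.3]
width: 0.332
```

Call:
{"name": "carry_out", "arguments": {
  "offset": [
    [0,0,0],
    [0,0,0],
    [0,0,0],
    [0,0,0],
    [0,0,0]
  ],
  "delta_rot": [
    [0,0,0],
    [0,0,0],
    [0,0,0],
    [0,0,0],
    [0,0,0]
  ],
  "fingers": 1
}}

```text
time: 10.13
tool_pos: [0.5608, 0.2005, 0.149]
tcp_rot: [0.857, 1.395, -0.858]
wrist_force: [0.2, 0.4, -0.1]
width: 0.99
```

Call:
{"name": "carry_out", "arguments": {
  "offset": [
    [0,0,0],
    [0,0,0],
    [0,0,0],
    [0,0,0],
    [0,0,0]
  ],
  "delta_rot": [
    [0,0,0],
    [0,0,0],
    [0,0,0],
    [0,0,0],
    [0,0,0]
  ]
}}

```text
time: 10.55
tool_pos: [0.5609, 0.2006, 0.1493]
tcp_rot: [0.857, 1.395, -0.857]
wrist_force: [0.4, 0.2, 0.6]
width: 1.001
```

Call:
{"name": "carry_out", "arguments": {
  "offset": [
    [-1,0,0],
    [-2,0,0],
    [-3,0,0],
    [-3,0,0],
    [-3,0,0]
  ],
  "delta_rot": [
    [0,0,0],
    [0,0,0],
    [0,0,0],
    [0,0,0],
    [0,0,0]
  ]
}}

```text
time: 10.97
tool_pos: [0.5606, 0.2005, 0.2711]
tcp_rot: [0.857, 1.395, -0.857]
wrist_force: [-0.2, -0.7, 0.7]
width: 1.001
```

Call:
{"name": "carry_out", "arguments": {
  "offset": [
    [0,-3,2],
    [0,-3,2],
    [0,-3,2],
    [0,-3,2],
    [0,-3,2]
  ],
  "delta_rot": [
    [0,0,0],
    [0,0,0],
    [0,0,0],
    [0,0,0],
    [0,0,0]
  ]
}}

```text
time: 11.38
tool_pos: [0.4714, 0.0425, 0.2703]
tcp_rot: [0.857, 1.394, -0.856]
wrist_force: [1.0, -0.1, 0.3]
width: 1.001
```

Call:
{"name": "carry_out", "arguments": {
  "offset": [
    [0,0,0],
    [0,0,0],
    [0,0,0],
    [0,0,0],
    [0,0,0]
  ],
  "delta_rot": [
    [0,0,0],
    [0,0,0],
    [0,0,0],
    [0,0,0],
    [0,0,0]
  ]
}}

```text
time: 11.8
tool_pos: [0.4729, 0.0445, 0.2695]
tcp_rot: [0.857, 1.396, -0.856]
wrist_force: [-0.7, 0.2, 0.1]
width: 1.0
```

```bash
python3 go.py .5605 .199 .151
python3 - <<'E'
from h import *
a=[]
for n,r in(('scene',(230,410,310,490)),('top',(130,310,100,280))):
    s,im,P=pts(n); X,Y,Z=P[...,0],P[...,1],P[...,2]; r0=np.hypot(X-.5605,Y-.199)
    a.append(cv2.resize(im[r[0]:r[1],r[2]:r[3]],(400,400)))
    m=(r0<.04)&(Z>.19)&(Z<.2); print(n,'handle top',m.sum(),np.median(P[m],0).round(4))
    i=im.astype(int); m=(i[...,0]-i[...,2]>40)&(r0<.12)&(Z<.08); print('plug px',m.sum(),np.nanmedian(P[m],0))
    m=(Z>.136)&(Z<.15)&(np.hypot(X-.475,Y+.159)<.04); print('stub',m.sum(),np.median(P[m],0).round(4) if m.any() else '')
cv2.imwrite('pics/5.png',np.hstack(a)[...,::-1])
E
```

```text
11.8 [0.4729 0.0445 0.2695] vel 0.005 F [-0.7  0.2  0.1] w 1.0
cm [11.85 14.81 -9.8 ]
[[ 0.     0.891  0.453]
 [ 0.     0.453 -0.891]
 [-1.     0.    -0.   ]]
scene handle top 248 [0.5633 0.2004 0.1945]
plug px 6 [0.50815381 0.2504331  0.00210207]
stub 173 [ 0.4778 -0.158   0.1378]
top handle top 0 [nan nan nan]
plug px 0 [nan nan nan]
stub 425 [ 0.474  -0.1592  0.139 ]
  return _methods._mean(a, axis=axis, dtype=dtype,
  ret = um.true_divide(
  return np.nanmean(a, axis, out=out, keepdims=keepdims)
```

View pics/5.png

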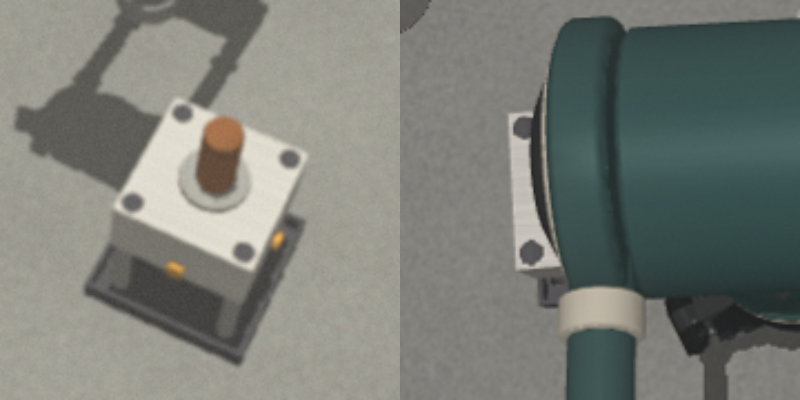

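The rod stands upright with its collar on the housing, and the drift hasn't moved. The plug is hidden, so I'll turn the wrist camera to look under the housing from the side.

Call:
{"name": "carry_out", "arguments": {
  "offset": [
    [0,-1.5,0],
    [0,-1.5,0],
    [0,-1.5,0],
    [0,-1.5,0],
    [0,-1.5,0]
  ],
  "delta_rot": [
    [-7,0,0],
    [-7,0,0],
    [-7,0,0],
    [-7,0,0],
    [-7,0,0]
  ]
}}

```text
time: 12.32
tool_pos: [0.416, -0.0044, 0.2691]
tcp_rot: [0.379, 1.538, -0.379]
wrist_force: [-0.6, -0.0, -0.5]
width: 1.001
```

Call:
{"name": "carry_out", "arguments": {
  "offset": [
    [0,-1,2],
    [0,-1,2],
    [0,-1,2],
    [0,-1,2],
    [0,-1,2]
  ],
  "delta_rot": [
    [-7,0,0],
    [-7,0,0],
    [-7,0,0],
    [-7,0,0],
    [0,0,0]
  ]
}}

```text
time: 12.73
tool_pos: [0.5008, -0.0771, 0.2691]
tcp_rot: [-0.003, 1.571, 0.002]
wrist_force: [1.0, -0.4, 1.1]
width: 0.997
```

Call:
{"name": "carry_out", "arguments": {
  "offset": [
    [0,0,0.5],
    [0,0,0.5],
    [0,0,0.5],
    [0,0,0],
    [0,0,0]
  ],
  "delta_rot": [
    [0,0,7],
    [0,0,7],
    [0,0,7],
    [0,0,7],
    [0,0,7]
  ]
}}

```text
time: 13.15
tool_pos: [0.5164, -0.077, 0.2704]
tcp_rot: [0.482, 1.513, 0.481]
wrist_force: [0.1, 0.9, -0.2]
width: 0.997
```

```bash
python3 go.py .5605 .199 .05
python3 - <<'E'
from h import *
s,im,P=pts('wrist'); M=np.array(get_calibration('wrist')['mount']); print(M.round(3),s['q'].round(2))
R=Ro.from_rotvec(s['tcp_rot']).as_matrix(); print('cam',R@M[:3,3]+s['tool_pos'],'dir',R@M[:3,2])
E
```

```text
13.15 [ 0.5164 -0.077   0.2704] vel 1.014 F [ 0.1  0.9 -0.2] w 0.997
cm [33.95  9.8   4.29]
[[ 0.004 -0.     1.   ]
 [ 0.577  0.816 -0.002]
 [-0.816  0.577  0.003]]
[[-0.    -0.301  0.954 -0.143]
 [ 0.002 -0.954 -0.301  0.077]
 [ 1.     0.002  0.001  0.   ]
 [ 0.     0.     0.     1.   ]] [-0.54  0.11  1.83  0.52  1.55 -0.64]
cam [ 0.51590923 -0.09654878  0.43177411] dir [ 0.00419722  0.30540375 -0.9522137 ]
```

Call:
{"name": "carry_out", "arguments": {
  "offset": [
    [0,0,0],
    [0,0,0],
    [0,0,0],
    [0,0,0],
    [0,0,0]
  ],
  "delta_rot": [
    [0,0,7],
    [0,0,7],
    [0,0,7],
    [0,0,7],
    [0,0,7]
  ]
}}

```text
time: 13.62
tool_pos: [0.5156, -0.0771, 0.2694]
tcp_rot: [0.952, 1.351, 0.949]
wrist_force: [0.5, 0.6, -0.1]
width: 1.002
```

Call:
{"name": "carry_out", "arguments": {
  "offset": [
    [2.1,-1.4,1.1],
    [2.1,-1.4,1.1],
    [2.1,-1.4,1.1],
    [2.1,-1.4,1.1],
    [2.1,-1.4,1.1]
  ],
  "delta_rot": [
    [0,0,0],
    [0,0,0],
    [0,0,0],
    [0,0,0],
    [0,0,0]
  ]
}}

```text
time: 14.03
tool_pos: [0.5707, -0.0007, 0.1659]
tcp_rot: [0.948, 1.355, 0.946]
wrist_force: [0.5, -0.1, -0.3]
width: 1.001
```

Call:
{"name": "carry_out", "arguments": {
  "offset": [
    [0,0,0],
    [0,0,0],
    [0,0,0],
    [0,0,0],
    [0,0,0]
  ],
  "delta_rot": [
    [0,0,0],
    [0,0,0],
    [0,0,0],
    [0,0,0],
    [0,0,0]
  ]
}}

```text
time: 14.45
tool_pos: [0.5705, -0.0029, 0.1687]
tcp_rot: [0.948, 1.351, 0.946]
wrist_force: [-0.5, 0.4, -0.2]
width: 0.998
```

```bash
python3 go.py .5605 .199 .05
python3 - <<'E'
from h import *
s,im,P=pts('wrist'); cv2.imwrite('pics/6.png',im[...,::-1])
i=im.astype(int); X,Y,Z=P[...,0],P[...,1],P[...,2]
m=(i[...,0]-i[...,2]>25)&(np.hypot(X-.56,Y-.199)<.1)&(Z<.07); print(m.sum(),np.nanmin(P[m],0),np.nanmax(P[m],0))
E
```

```text
14.45 [ 0.5705 -0.0029  0.1687] vel 0.005 F [-0.5  0.4 -0.2] w 0.998
cm [23.04 -4.22 -1.08]
[[ 0.003 -0.001  1.   ]
 [ 0.939  0.343 -0.003]
 [-0.343  0.939  0.002]]
755 [0.5423327  0.17572909 0.0041951 ] [0.57069528 0.1998249  0.0303646 ]
```

View pics/6.png

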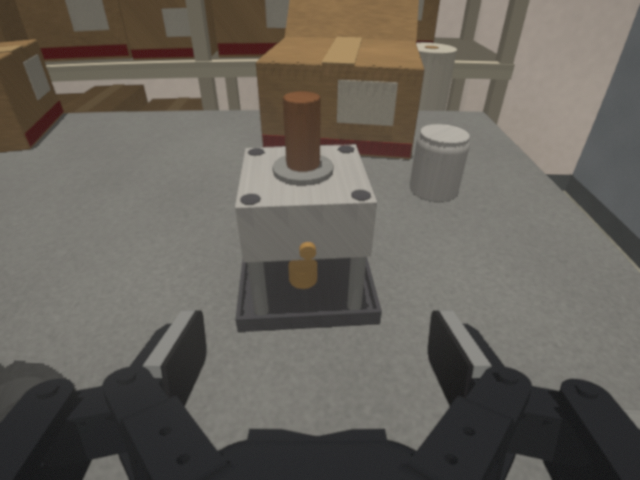

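The brass plug is standing in the tray at about (303,275), z 4–30 mm. The rod is upright above it with the collar flat on the housing, and the gripper is clear of everything. I'll hand it in.

```bash
python3 -c "
from workcell import *
print(finish_job())"
```

```text
the job is handed in; nothing more can be done
None
```

I took the ejector rod out of the rack, pushed it down the bore until its collar sat on the housing, then let go and backed away. The job was handed in shortly after 14.5 s of the 43 s; the system reports no verdict.

- **Rod:** before I let go, the collar top measured 6 mm above the housing top in two views, which matches a seated collar. In the last wrist picture the rod stands upright. Its handle top measured within about 3 mm of the bore axis.
- **Plug:** it lies in the tray, from about 4 to 30 mm above the table. Its centre is about 113 mm below the mouth and roughly 10–15 mm from the bore axis at most.
- **Short drift:** it measured in the same place as at the start, within about 1 mm.
- **Robot:** it was touching nothing, and the wrist force was near zero.

Nothing failed or disagreed in a way that matters. The move to the housing stopped 27 mm short and I corrected it before going down. The last top view of the rod was blocked by the arm, so the rod's final position comes from the scene and wrist cameras only. In the scene view six stray brass-coloured pixels showed low in a corner of the tray; the wrist view showed the plug near the middle.

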